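# Load a syringe under the sprung roller bail of its holder

## Task

Load the syringe into the holder on the bench: slide it nozzle first along the bed, so that it pushes the sprung roller bail up and back and goes in beneath it, and on until the nozzle rests against the sprung pad of the end stop. The stop screw has just been reset and nobody measured where the pad now stands, so feel for it and press it only gently; then let go, leaving the syringe lying straight in the bed, held down by the bail and touching the pad. Leave the small things standing round the work where they are.

Things in the scene. Friction and masses are not known exactly. Their poses are not given: they have to be found in the camera images.
- syringe: clear plastic 60 ml syringe lying on its side, 157 mm long, 50 g, one rigid piece. Origin under the barrel at its underside; the axis runs along own y, 13.5 mm above. Barrel (round, 27 to 28 mm) from y = -67 to +32, flange 46 wide, 27 high at y = 32 to 34, 10 mm plunger rod, 24 mm thumb disc at y = 73 to 78. Good to grip across the barrel near y = +10: that part stays outside the holder
- nozzle (a point): end of the syringe's nozzle, on its axis, at syringe y = -78 mm; from it the shoulder widens like a cone to the barrel at y = -67
- holder: syringe holder fixed to the bench: aluminium base plate (x = -40 to 74, y = -35 to 35, 6 mm thick), grey bed, end post (x = 48 to 60, 64 mm high), sprung bail. Origin on the bench under the roller; own x is the way the syringe goes in, z up. A syringe in the bed has its origin 20 mm above the bench, its axis at holder y = 0. All of it, bail raised, stays below 80 mm
- mouth (a point): middle of the bed floor's open end, at holder x = -28, y = 0, 20 mm above the bench. The bed runs from here to holder x = +16, between guide walls 31 mm apart that rise 12 mm above its floor, with flared ends out to x = -42. Before x = -42 the bench is free for the gripper
- end_stop: brass bushing on the end post, origin at holder x = 48, y = 0, 33.5 mm above the bench. Its set screw carries a sprung black pad, 18 mm across. The pad's free face is at holder x = 18 to 38, new each time and not measured. It yields from 1.5 N, is fully in (2.5 mm) at 4.5 N, then is solid; over 10 N spoils the setting. The screw itself stays put
- bail (a joint): angle of the sprung hold-down bail, rad: 0 at rest, growing as it is pushed up and back; about 0.19 with the roller on the barrel. Two steel arms 51 mm apart, pivoted on the end post 54 mm above the bench, carry a free-turning roller
- roller_axis (a point): centre of the bail's black roller (16 mm in diameter, 44 long, lying across the bed). At rest it is over holder x = 0, its underside 16 mm above the bed floor: the syringe's shoulder meets it and lifts it with the nozzle end at about holder x = 0 to 20 mm. On the barrel it presses down with about 6 N. Pushing the shoulder under takes about 7 to 14 N, sliding on about 4 to 10 N
- stopper_1: red-brown rubber stopper, 36 mm across, 26 high, origin at its underside; leave alone
- filter_cap: white bottle top with a red cap, 33 mm across, 31 high, origin at its underside; leave alone
- blue_stone: blue aquarium air stone lying on its side, 18 x 36 x 18 mm, origin at its underside; leave alone

How it is judged:
By the outcome, as a careful person would: the job done as asked, in the order asked, and still so for the second after the job is handed in, with the robot touching nothing.
It also fails if it takes over 56 s, if anything falls off the work surface, if the arm or the gripper's body presses on something with over 40 N, if the wrist force passes 120 N, or if a joint passes its speed limit or range.

## Robot

A 7-joint arm with a two-finger parallel gripper is mounted at the origin on the work surface; the furniture and walls round the work are solid. World frame = base frame: x ahead of the robot, y to its left, z up, the work surface at z = 0. Lengths are in m, angles in rad, forces in N, time in s.
With the tool pointing down it reaches from about 0.4 to 0.85 m from the base axis. Payload 4.5 kg.
Tool frame: the origin (TCP) lies on the centre line of the jaws, within the pads' length; the fingertips stand 14 mm ahead of it and the grasp point (between the pads) lies 5 mm behind it (r.tcp_to_tips is the z of the fingertips in the tool frame, in m); z points along the fingers, y is the direction in which the jaws open and shut (so a half turn about z gives the same grasp; the last joint's range is limited). The gripper opens to 88 mm and grips with 3 to 60 N. Pads are 18 mm wide; open, the fingers measure 123 mm over their backs; the gripper's body (75 mm by 187 mm) begins 45 mm behind the grasp point.
Start: joints at [1.176, 0.689, -0.195, 1.565, 0.157, 0.902, -0.215], TCP at [0.26, -0.568, 0.253] pointing down, gripper open.
Joint ranges: [-3.01, 3.01], [-0.46, 2.08], [-1.47, 1.51], [0.13, 2.56], [-1, 4.14], [0.04, 2.09], [-2.66, 2.66]. Speed limits (rad/s): [2.57, 2.57, 3.14, 3.14, 3.14, 3.14, 3.14].

## Interface

Orientations are given as a unit quaternion [x, y, z, w].
In Python, from plant import r, viewer gives the robot as it stands.
- The arm moves only by the shell command python3 -m inch 'ROWS' [FORCE]. ROWS is JSON, a list of rows, each a list of 3 entries, a list of its own where there are three numbers: the closure, from 0 (fully open) to 1 (shut), then the shift along the tool's x, y, z in cm, then the turn about the tool's z in degrees. In form: [[fingers, [x, y, z], yaw], ...]. A call has 1 to 20 rows; each row is the pose to reach, as a shift and turn from the pose commanded when the call began, along the tool's axes at that moment; what a row does not reach only later rows make up. A row lasts 1/10 s, in which the tool goes at most 50 mm and 8.59 degrees, less where a joint would pass 70% of its speed; a pose out of reach is approached as far as the arm can. A call with a gripper value outside its range is refused whole. The fingers move at their own pace and stop on an object; FORCE is the grip in N (left out, the last holds). Time passes only in rows, so rows that repeat a pose let the fingers close. It gives the time, the measured TCP pose, the force and the opening at its end, in the units of the state.
- r.get_state(): the state, without advancing time (a new reading comes with each control period).
- viewer.snapshot(name): name is "scene" or "top"; returns the picture (480x640x3 uint8, red, green, blue); there is no depth.
- viewer.camera_params(name): a dict with "intrinsics" (3x3 intrinsics, pixels), "k1" (the pictures are not rectified: a ray, as slopes to the right and down, at radius r is drawn at 1 + k1 r^2 times it, then the intrinsics apply), "world_to_cam" (4x4, takes a point from world to camera coordinates). Camera axes: x right, y up, looking along -z (the intrinsics and any distortion apply to the point x, -y, -z); pixel columns grow to the right and rows downward; lengths in m; the calibration is good to about 2 mm. A picture is of the moment at which its call begins. camera_params takes no time and is no camera call.
- r.finish_job(): hands the job in, once; it reports no verdict.
Trained networks look in the newest picture that a camera, given by its name, has taken for a name from the list of things; names that differ only in an ending like _2 or _b are one class to them, and where a whole thing is asked for, a point or a joint stands for the part that bears it (a point fixed in the world has none). Each returns a list of dicts, best first, with "p" (0 to 1); they miss things now and then, are a little off and sometimes report something else, mostly with a low value. They report only what shows in the picture. A call takes as long as a camera call.
- viewer.outline_of(camera, name): "pixels" (480x640 bool, what is visible of it) and "bbox" ([left, top, width, height] in pixels, round what is visible of it).
The state is a dict: "clock": time; "q": joint angles; "qd": joint speeds; "joint_torque": joint torques, N m; "tool_pos": TCP position; "eef_rot": TCP orientation; "contact_force": force on the tool from outside, world axes, zero at the start; "moment": the same for the moment, N m; "opening": opening from 0.0 (shut) to 1.0 (fully open).
Only numpy, scipy, OpenCV 4.12 (cv2) and the standard library are available. Lean on these libraries where they do the work, as an engineer would, in place of code of your own. Each camera call takes 0.05 s, during which the arm holds its last target.

## Working session

There is one attempt and no reset: what is moved stays moved. The work goes in short steps, Python scripts to look and compute and a shell command to move; the robot and the scene stay as the last step left them, time stands still between calls to the robot, and variables do not carry over. Pictures are saved under pics/ and viewed, and the job is handed in when it is done.

```bash
ls; mkdir -p pics; python3 - <<'E'
from plant import r, viewer
import cv2
for n in("scene","top"):
    im=viewer.snapshot(n); cv2.imwrite(f"pics/{n}0.png",im[:,:,::-1])
    print(viewer.camera_params(n))
    for o in("syringe","holder","end_stop","roller_axis","stopper_1","filter_cap","blue_stone"):
        print(n,o,[(round(d["p"],2),d["bbox"]) for d in viewer.outline_of(n,o)][:3])
print(r.get_state(), r.tcp_to_tips)
E
```

```text
pics
{'intrinsics': array([[450.88004721,   0.        , 321.74366724],
       [  0.        , 450.88004721, 236.31572449],
       [  0.        ,   0.        ,   1.        ]]), 'k1': 0.003689021554481121, 'world_to_cam': array([[-0.82720621, -0.56155291, -0.0197031 ,  0.300631  ],
       [ 0.35055343, -0.54315883,  0.76294874, -0.34473983],
       [-0.439138  ,  0.62420895,  0.64615866, -0.53364985],
       [ 0.        ,  0.        ,  0.        ,  1.        ]])}
scene syringe [(0.86, [304.8, 269.6, 68.9, 52.3])]
scene holder [(0.86, [329.8, 191.8, 43.9, 53.9]), (0.44, [310.2, 266.6, 65.5, 53.8])]
scene end_stop []
scene roller_axis [(0.62, [341.6, 211.4, 23.1, 9.1])]
scene stopper_1 [(0.74, [397.1, 260.8, 16.3, 24.8])]
scene filter_cap [(0.65, [249.3, 227.2, 14.5, 17.2])]
scene blue_stone []
{'intrinsics': array([[595.5590536 ,   0.        , 302.8091589 ],
       [  0.        , 595.5590536 , 229.98314569],
       [  0.        ,   0.        ,   1.        ]]), 'k1': -0.009755664702784652, 'world_to_cam': array([[-1.22110040e-02, -9.99925281e-01,  5.69371278e-04,
        -2.22879527e-01],
[... 605 characters left out ...]
6.8])]
{'clock': 0.8, 'q': array([ 1.17581069,  0.68906693, -0.19458215,  1.56531448,  0.15728877,
        0.90249186, -0.21513458]), 'qd': array([-0.0011216 ,  0.00037906,  0.00137854, -0.00068146,  0.00182907,
       -0.00108064, -0.00086162]), 'joint_torque': array([ 7.70071392e-05, -5.27451003e+01, -1.26716495e+00, -1.53740859e+01,
       -5.19134535e-02, -8.19141569e-04,  4.44305465e-05]), 'tool_pos': array([ 0.25987896, -0.56842952,  0.25275904]), 'eef_rot': array([9.77109069e-01, 2.12738959e-01, 1.44624589e-05, 4.80778215e-05]), 'contact_force': array([ 0.59337137, -0.47068306, -0.49499891]), 'moment': array([ 0.0270138 , -0.03630404, -0.03336543]), 'opening': 1.002685254135405} 0.014
```

```bash
python3 - <<'E'
import cv2
a=cv2.imread("pics/top0.png");b=cv2.imread("pics/scene0.png")
cv2.imwrite("pics/topc.png",cv2.resize(a[110:350,170:440],None,fx=2.5,fy=2.5,interpolation=3)[:600,:800])
cv2.imwrite("pics/scc.png",cv2.resize(b[170:340,230:440],None,fx=3.5,fy=3.5,interpolation=3))
E
```

```text
(no output)
```

View pics/topc.png

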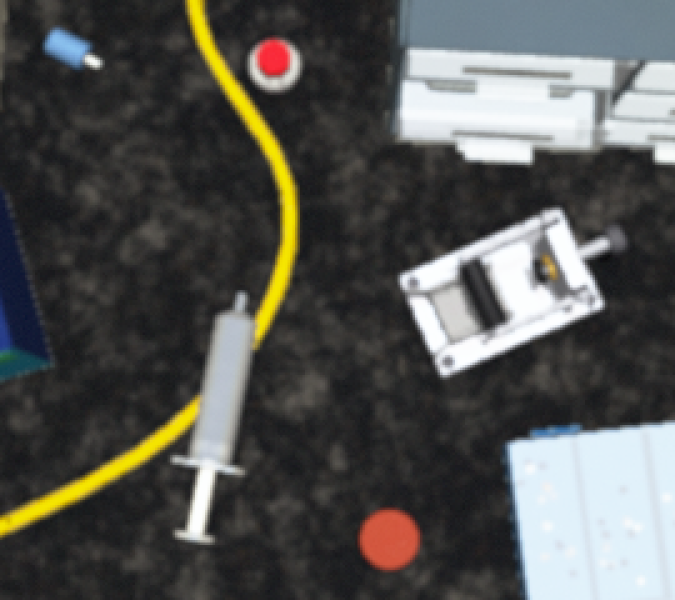

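View pics/scc.png

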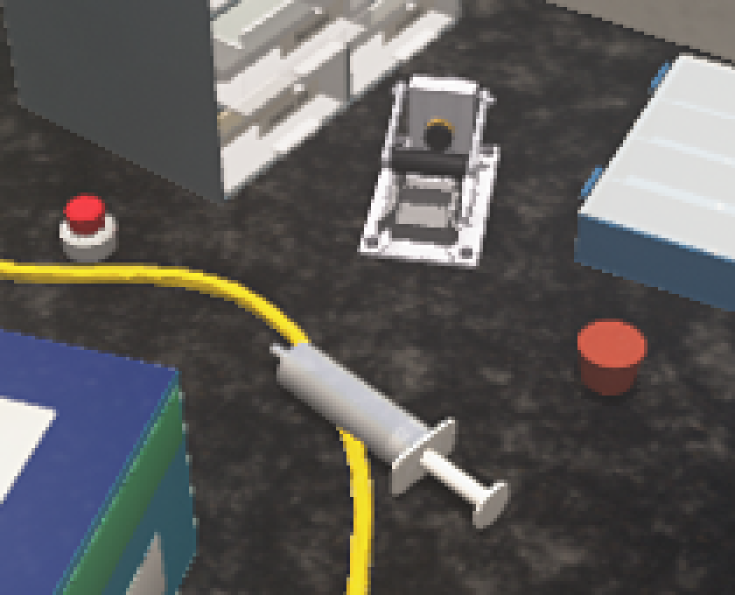

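View pics/top0.png

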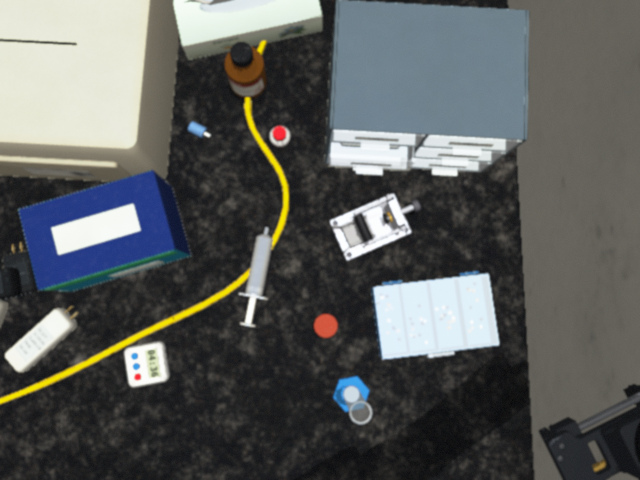

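Top view: the syringe has its nozzle up, from (266,227) to the thumb disc at (248,325). The holder is at about (372,226), its mouth facing lower-left. I'll zoom in for corner points.

```bash
python3 - <<'E'
import cv2
a=cv2.imread("pics/top0.png");b=cv2.imread("pics/scene0.png")
def crop(im,x,y,w,h,f,n):
    c=cv2.resize(im[y:y+h,x:x+w],None,fx=f,fy=f,interpolation=cv2.INTER_CUBIC)
    for i in range(0,w,10): cv2.putText(c,str(x+i),(int(i*f),10),0,.3,(0,255,255),1); cv2.line(c,(int(i*f),12),(int(i*f),18),(0,255,255),1)
    for i in range(0,h,10): cv2.putText(c,str(y+i),(0,int(i*f)),0,.3,(0,255,255),1)
    cv2.imwrite(n,c)
crop(a,325,185,95,80,7,"pics/h_top.png")
crop(b,325,185,60,65,9,"pics/h_sc.png")
crop(a,235,220,50,112,5,"pics/s_top.png")
crop(b,300,262,80,65,9,"pics/s_sc.png")
E
```

```text
(no output)
```

View pics/h_top.png

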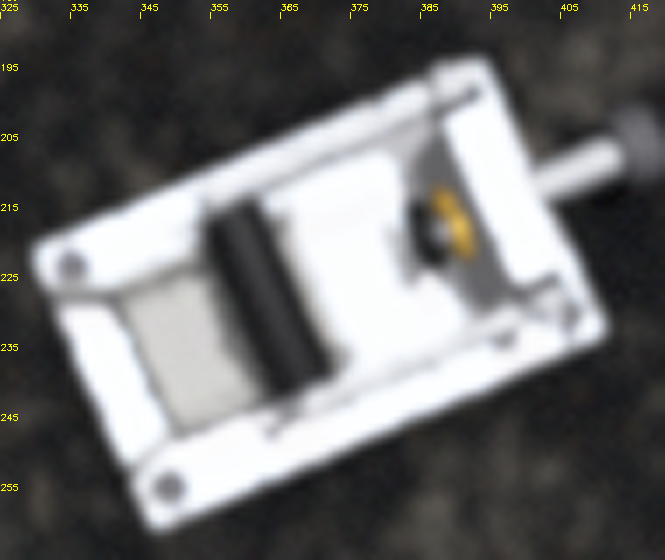

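View pics/h_sc.png

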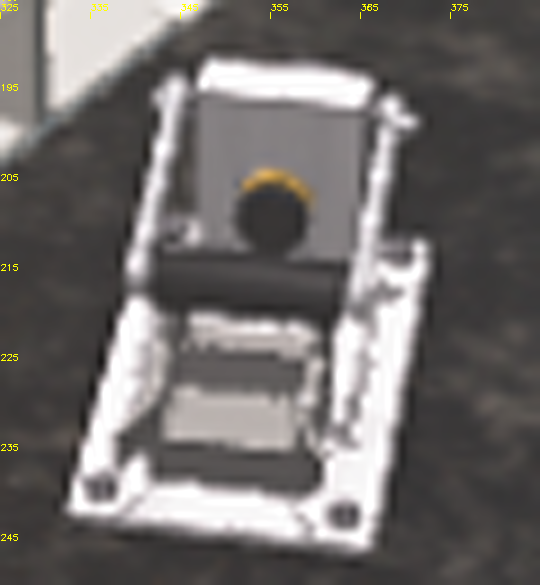

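View pics/s_top.png

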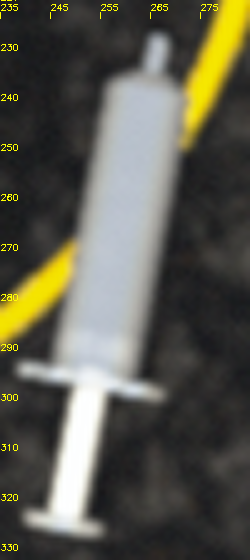

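View pics/s_sc.png

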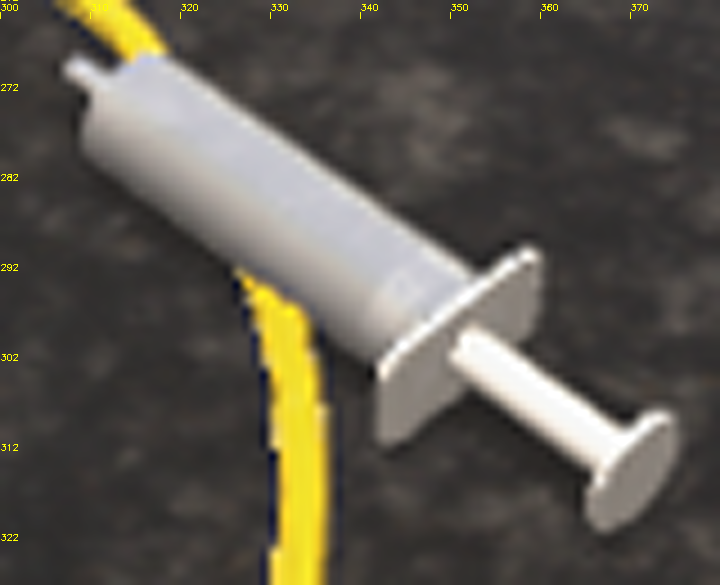

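```bash
cat > h.py <<'E'
import numpy as np, cv2
from plant import r, viewer
from scipy.optimize import least_squares
P={n:viewer.camera_params(n) for n in("scene","top")}
def proj(n,X):
    p=P[n];X=np.atleast_2d(X);c=(p["world_to_cam"]@np.c_[X,np.ones(len(X))].T).T
    s=np.c_[c[:,0],-c[:,1]]/-c[:,2:3]; s=s*(1+p["k1"]*(s**2).sum(1,keepdims=True))
    K=p["intrinsics"];return s*K[0,0]+[K[0,2],K[1,2]]
def place(v,pts,dx=0,ax=0):
    c,s=np.cos(v[2]),np.sin(v[2]);p=np.array(pts,float)/1000
    return np.c_[v[0]+c*p[:,0]-s*p[:,1],v[1]+s*p[:,0]+c*p[:,1],p[:,2]]
def fit(obs,v0):
    # obs: list (cam,[pt mm],[px])
    def f(v): return np.concatenate([(proj(n,place(v,[p]))[0]-q) for n,p,q in obs])
    s=least_squares(f,v0,loss="soft_l1");return s.x,f(s.x).reshape(-1,2)
E
python3 - <<'E'
from h import *
H=[("top",(-40,35,6),(329.6,220)),("top",(-40,-35,6),(347.1,261)),("top",(74,-35,6),(411.9,232.1)),("top",(0,0,48),(362.9,227.6)),
("scene",(-40,35,3),(332.6,242.2)),("scene",(-40,-35,3),(366.3,246.1)),("scene",(74,-35,6),(372.6,211.7))]
S=[("top",(0,-78,13.5),(266.4,226.6)),("top",(0,75.5,13.5),(247.6,324.6)),("top",(23,33,13.5),(267.6,299.2)),("top",(-23,33,13.5),(238.6,293.6)),
("scene",(0,-78,13.5),(307.8,269.6)),("scene",(0,78,13.5),(370.2,314.8)),("scene",(0,34,13.5),(351,300.3))]
for nm,O in(("H",H),("S",S)):
  for cams in(("top","scene"),("top",),("scene",)):
    o=[a for a in O if a[0] in cams]
    best=min((fit(o,[.6,-.3,t]) for t in np.linspace(-3,3,9)),key=lambda b:(b[1]**2).sum())
    v=best[0];print(nm,cams,v.round(4),np.degrees(v[2]).round(2));
    if len(cams)==2:print(best[1].round(1).tolist())
for n,h in(("stopper_1",26),("filter_cap",31),("blue_stone",18)):
    m=[d for d in viewer.outline_of("top",n)][0]["bbox"];c=(m[0]+m[2]/2,m[1]+m[3]/2)
    print(n,fit([("top",(0,0,h*.7),c)],[.6,-.3,0])[0][:2].round(3))
E
```

```text
H ('top', 'scene') [ 0.5061 -0.3228 -1.1713] -67.11
[[-0.2, 1.2], [0.0, -0.2], [-0.3, 0.5], [0.6, 0.3], [-0.7, -0.4], [-0.6, -0.4], [-0.6, -0.5]]
H ('top',) [ 0.5069 -0.3228 -1.1739] -67.26
H ('scene',) [ 0.5043 -0.3223 -1.1708] -67.08
S ('top', 'scene') [ 0.4347 -0.1552  1.3762] 78.85
[[-0.4, 1.9], [0.0, -0.8], [-29.1, -4.8], [28.5, 6.1], [-0.3, -0.2], [0.0, -0.7], [0.2, 0.2]]
S ('top',) [ 0.4355 -0.1554  1.3807] 79.11
S ('scene',) [ 0.4344 -0.1548 -4.9128] -281.48
stopper_1 [ 0.355 -0.265]
filter_cap [ 0.658 -0.193]
blue_stone [ 0.673 -0.063]
```

```bash
python3 - <<'E'
from h import *
S=[("top",(0,-78,13.5),(266.4,226.6)),("top",(0,75.5,13.5),(247.6,324.6)),("top",(-23,33,13.5),(267.6,299.2)),("top",(23,33,13.5),(238.6,293.6)),
("scene",(0,-78,13.5),(307.8,269.6)),("scene",(0,78,13.5),(370.2,314.8)),("scene",(0,34,13.5),(351,300.3))]
for cams in(("top","scene"),("top",),("scene",)):
    o=[a for a in S if a[0] in cams]; v,e=fit(o,[.43,-.155,1.37]);print(cams,v.round(4),np.degrees(v[2]),e.round(1).tolist())
h=np.array([.5061,-.3228,-1.1713])
def box(X): return 
for z in (0,86,120):
    q=place(h,[(-60+a*37.5,b*93.5,z) for a,b in((1,1),(1,-1),(-1,-1),(-1,1))])
    print(z,q.round(3).tolist(),proj("top",q).round(0).tolist(),proj("scene",q).round(0).tolist())
for px in((328,167),(522,148),(383,174),(375,285),(383,359),(498,318),(489,274)):
    print(px,[fit([("top",(0,0,z),px)],[.6,-.3,0])[0][:2].round(3).tolist() for z in(0,50,86)])
a=cv2.imread("pics/top0.png");b=cv2.imread("pics/scene0.png")
for im,n in((a,"top"),(b,"scene")):
  for z,c in((0,(0,0,255)),(86,(0,255,0))):
    q=place(h,[(-60+i*37.5,j*93.5,z) for i,j in((1,1),(1,-1),(-1,-1),(-1,1))])
    cv2.polylines(im,[proj(n,q).round().astype(int)],True,c,1)
  cv2.imwrite(f"pics/body_{n}.png",im)
E
```

```text
('top', 'scene') [ 0.4352 -0.1554  1.3737] 78.70551651010742 [[-0.1, 1.6], [0.1, -1.1], [-0.4, 0.3], [0.0, 0.5], [-0.3, -0.5], [-0.2, -0.8], [-0.0, 0.0]]
('top',) [ 0.4357 -0.1555  1.3752] 78.79210401833339 [[-0.1, 1.3], [0.2, -1.4], [-0.3, -0.1], [0.1, 0.2]]
('scene',) [ 0.4344 -0.1548  1.3704] 78.51546954339432 [[-0.0, -0.2], [-0.1, -0.3], [0.1, 0.5]]
0 [[0.583, -0.266, 0.0], [0.411, -0.338, 0.0], [0.382, -0.269, 0.0], [0.554, -0.197, 0.0]] [[325.0, 185.0], [372.0, 290.0], [329.0, 309.0], [283.0, 203.0]] [[306.0, 234.0], [395.0, 244.0], [392.0, 270.0], [298.0, 258.0]]
86 [[0.583, -0.266, 0.086], [0.411, -0.338, 0.086], [0.382, -0.269, 0.086], [0.554, -0.197, 0.086]] [[327.0, 174.0], [378.0, 289.0], [332.0, 310.0], [281.0, 194.0]] [[304.0, 201.0], [399.0, 211.0], [396.0, 236.0], [295.0, 225.0]]
120 [[0.583, -0.266, 0.12], [0.411, -0.338, 0.12], [0.382, -0.269, 0.12], [0.554, -0.197, 0.12]] [[328.0, 169.0], [382.0, 289.0], [333.0, 310.0], [280.0, 190.0]] [[304.0, 187.0], [401.0, 197.0], [398.0, 221.0], [294.0, 210.0]]
(328, 167) [[0.613, -0.272], [0.602, -0.269], [0.594, -0.268]]
(522, 148) [[0.642, -0.593], [0.629, -0.574], [0.62, -0.56]]
(383, 174) [[0.601, -0.362], [0.59, -0.355], [0.582, -0.35]]
(375, 285) [[0.419, -0.344], [0.418, -0.338], [0.417, -0.334]]
(383, 359) [[0.302, -0.354], [0.307, -0.347], [0.311, -0.342]]
(498, 318) [[0.364, -0.539], [0.366, -0.523], [0.367, -0.511]]
(489, 274) [[0.435, -0.528], [0.433, -0.513], [0.431, -0.501]]
```

View pics/body_top.png

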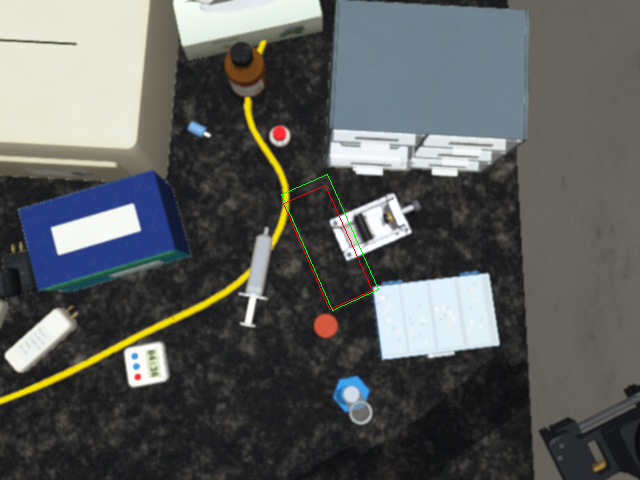

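View pics/body_scene.png

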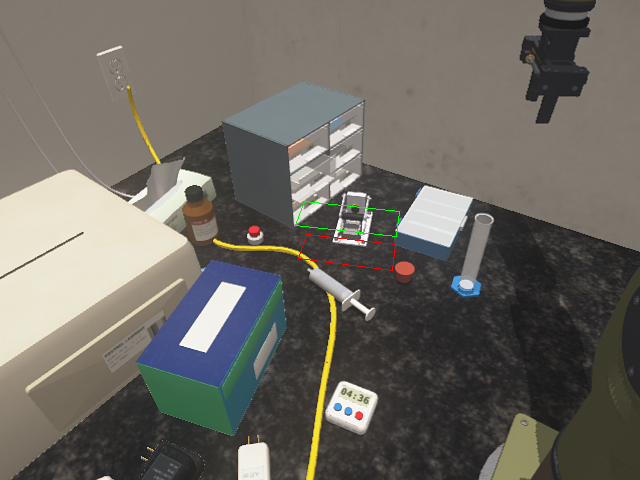

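```bash
cat >> h.py <<'E'
def to(pos,yawdeg_x,s=None):
    # shift in tool axes (cm) and tool-z turn (deg) to reach pos with tool y (jaw axis) at world angle given
    from scipy.spatial.transform import Rotation as R
    s=s or r.get_state();M=R.from_quat(s["eef_rot"]).as_matrix()
    d=M.T@(np.array(pos)-s["tool_pos"])*100
    cur=np.degrees(np.arctan2(M[1,1],M[0,1]));t=-(yawdeg_x-cur);t=(t+180)%360-180
    return d.round(2),round(t,2),"jaw",round(cur,2)
E
python3 - <<'E'
from h import *
G=place([.4352,-.1554,1.3737],[(0,13,0)])[0]
print(G,to([G[0],G[1],.10],78.7-180),to([G[0],G[1],.25],78.7-180))
# cylinder height
def f(v): return np.concatenate([proj("top",[v[:3]])[0]-(360,412),proj("scene",[v[:3]])[0]-(484,219)])
print("cyl top",least_squares(f,[.25,-.3,.1]).x)
def f(v): return np.concatenate([proj("top",[v[:3]])[0]-(375,285),proj("scene",[v[:3]])[0]-(398,222)])
print("tray corner",least_squares(f,[.4,-.3,.1]).x)
# pad
h=[.5065,-.3228,-1.1725]
for x in(18,23,28,33,38): print(x,proj("top",place(h,[(x,0,33.5),(x,0,42.5)])).round(1).tolist(),proj("scene",place(h,[(x,0,33.5)])).round(1).tolist())
E
```

```text
[ 0.42245169 -0.1528543   0.        ] (array([ 32.06, -31.04,  15.27]), np.float64(35.87), 'jaw', np.float64(-65.43)) (array([ 32.06, -31.03,   0.27]), np.float64(35.87), 'jaw', np.float64(-65.43))
cyl top [ 0.24935009 -0.30099922  0.15961606]
tray corner [ 0.41542218 -0.33811459  0.05771964]
18 [[373.1, 224.3], [373.8, 223.5]] [[353.0, 214.9]]
23 [[376.0, 223.0], [376.7, 222.2]] [[353.3, 213.4]]
28 [[378.9, 221.7], [379.6, 221.0]] [[353.7, 212.0]]
33 [[381.8, 220.5], [382.5, 219.7]] [[354.0, 210.6]]
38 [[384.7, 219.2], [385.5, 218.4]] [[354.4, 209.2]]
```

```bash
python3 -m inch '[[0,[8,-8,0],9],[0,[16,-15.5,0],18],[0,[24,-23,0],27],[0,[32.1,-31,0],35.9],[0,[32.1,-31,2],35.9],[0,[32.1,-31,4],35.9],[0,[32.1,-31,6],35.9],[0,[32.1,-31,8],35.9],[0,[32.1,-31,12],35.9],[0,[32.1,-31,15],35.9],[0,[32.1,-31,15],35.9],[0,[32.1,-31,15],35.9],[0,[32.1,-31,15],35.9],[0,[32.1,-31,15],35.9]]' 35
python3 - <<'E'
from h import *
G=place([.4352,-.1554,1.3737],[(0,13,0)])[0]
print(to([G[0],G[1],.017],78.7-180),r.get_state()["q"].round(2))
for n in("scene","top"): cv2.imwrite(f"pics/a_{n}.png",viewer.snapshot(n)[:,:,::-1])
E
```

```text
clock: 2.35
tool_pos: [0.4234, -0.1542, 0.1039]
eef_rot: [0.995, -0.1, 0.001, 0.001]
contact_force: [-0.5, -0.0, 0.6]
opening: 0.999
(array([-0.14, -0.12,  8.69]), np.float64(-0.12), 'jaw', np.float64(-101.42)) [ 0.24  0.76  0.02  2.21 -0.07  0.17 -1.46]
```

View pics/a_scene.png

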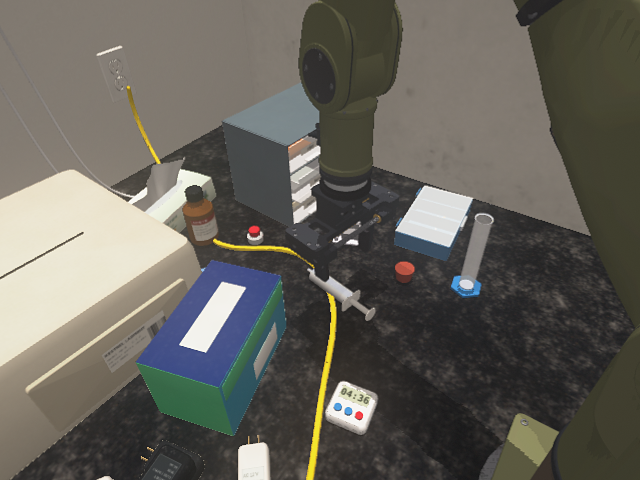

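```bash
python3 - <<'E'
import cv2
a=cv2.imread("pics/top0.png");b=cv2.imread("pics/scene0.png");c=cv2.imread("pics/a_top.png")
def crop(im,x,y,w,h,f):
    c=cv2.resize(im[y:y+h,x:x+w],None,fx=f,fy=f,interpolation=cv2.INTER_CUBIC)
    for i in range(0,w,10): cv2.putText(c,str(x+i),(int(i*f),10),0,.3,(0,255,255),1)
    for i in range(0,h,10): cv2.putText(c,str(y+i),(0,int(i*f)),0,.3,(0,255,255),1)
    return c
cv2.imwrite("pics/b.png",cv2.hconcat([crop(a,130,160,80,140,4),crop(b,200,250,100,140,4)]))
cv2.imwrite("pics/c.png",crop(c,130,130,200,150,4))
E
```

```text
(no output)
```

View pics/b.png

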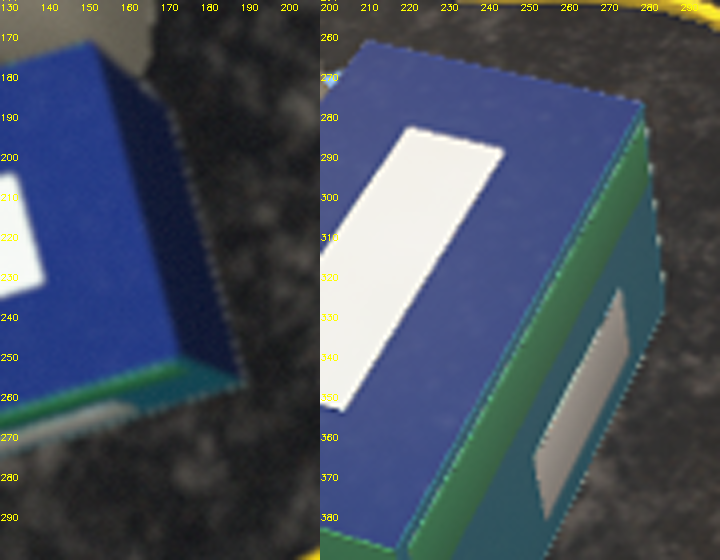

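View pics/c.png

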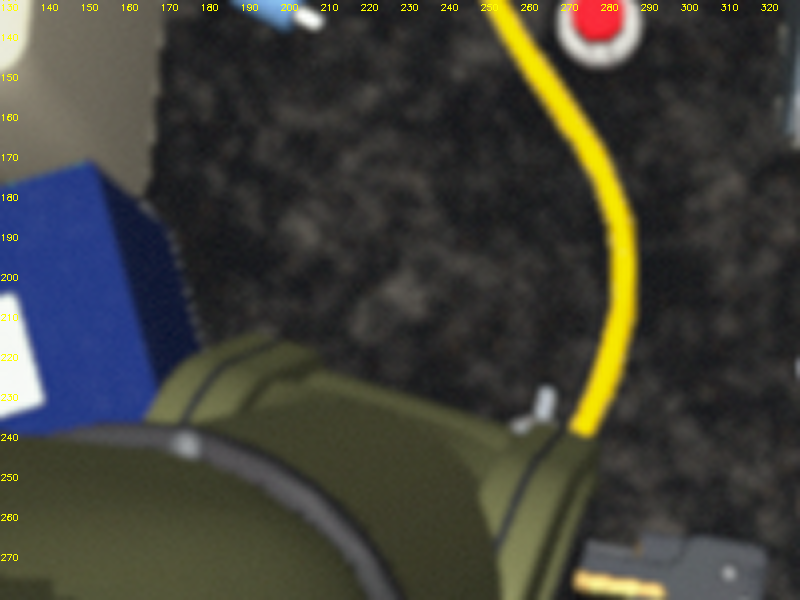

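```bash
python3 - <<'E'
from h import *
for a,b in(((175,250),(281,276)),((189,256),(286,326)),((171,187),None)):
    def f(v):
        o=[proj("top",[v[:3]])[0]-a]
        o.append(proj("scene",[v[:3]])[0]-b if b else v[2:]*1e4)
        return np.concatenate(o)
    s=least_squares(f,[.47,-.06,.05]);print(s.x.round(4),s.cost.round(2))
for y,off in((13,0),(16,5)):
    G=place([.4352,-.1554,1.3737],[(-off,y,0)])[0]
    print(G.round(4),place([G[0],G[1],1.3737],[(93.5,-37.5,0),(93.5,37.5,0)]).round(4),to([G[0],G[1],.017],78.7-180))
E
```

```text
[ 0.4689 -0.0482  0.1224] 0.01
[ 0.4687 -0.0459  0.0044] 0.18
[ 0.5832 -0.0141  0.    ] 0.0
[ 0.4225 -0.1529  0.    ] [[ 0.4775 -0.0685  0.    ]
 [ 0.404  -0.0538  0.    ]] (array([-0.14, -0.1 ,  8.69]), np.float64(-0.12), 'jaw', np.float64(-101.42))
[ 0.4185 -0.1572  0.    ] [[ 0.4736 -0.0728  0.    ]
 [ 0.4001 -0.0581  0.    ]] (array([-0.44,  0.4 ,  8.69]), np.float64(-0.12), 'jaw', np.float64(-101.42))
```

```bash
python3 -m inch '[[0,[-0.1,0,3],0],[0,[-0.1,0,6],0],[0,[-0.1,0,7.5],0],[0,[-0.1,0,8.1],0],[0,[-0.1,0,8.5],0],[0,[-0.1,0,8.5],0],[0,[-0.1,0,8.5],0]]' 35
python3 - <<'E'
from h import *
G=place([.4352,-.1554,1.3737],[(0,14,0)])[0]
print(to([G[0],G[1],.017],78.7-180),r.get_state()["tool_pos"],r.get_state()["contact_force"])
E
```

```text
clock: 3.15
tool_pos: [0.4279, -0.1568, 0.0248]
eef_rot: [0.995, -0.099, -0.007, -0.0]
contact_force: [0.2, -0.1, -0.0]
opening: 0.996
(array([-0.71, -0.28,  0.79]), np.float64(-0.09), 'jaw', np.float64(-101.39)) [ 0.42793547 -0.15683594  0.02482266] [ 0.151697   -0.10704716 -0.02777289]
```

```bash
python3 -m inch '[[0,[0,0,0],0],[0,[0,0,0],0]]'
python3 -c "
from plant import r
s=r.get_state();print(s['q'].round(3),s['qd'].round(3),s['tool_pos'],s['contact_force'])"
```

```text
clock: 3.35
tool_pos: [0.4277, -0.1565, 0.0247]
eef_rot: [0.995, -0.099, -0.007, -0.0]
contact_force: [-0.6, 0.0, -0.2]
opening: 0.997
[ 0.273  0.934 -0.039  2.194  0.865  0.043 -2.385] [-0.005  0.002 -0.     0.001 -0.007 -0.001 -0.007] [ 0.42774231 -0.15646588  0.02465682] [-0.61227772  0.02627416 -0.23842023]
```

```bash
python3 -m inch '[[0,[1,0,-4],0],[0,[2,0,-8],0],[0,[3,0,-12],0],[0,[4,0,-14],-8],[0,[5,0,-16],-16],[0,[5,0,-16],-24],[0,[5,0,-16],-32],[0,[5,0,-16],-40],[0,[5,0,-16],-48],[0,[5,0,-16],-56],[0,[5,0,-16],-64],[0,[5,0,-16],-72],[0,[5,0,-16],-80],[0,[5,0,-16],-88],[0,[5,0,-16],-90],[0,[5,0,-16],-90]]'
python3 -c "
from plant import r
s=r.get_state();print(s['q'].round(3),s['tool_pos'],s['contact_force'])"
```

```text
clock: 4.95
tool_pos: [0.4781, -0.1659, 0.1833]
eef_rot: [0.774, 0.633, -0.005, -0.007]
contact_force: [0.2, -0.6, -0.5]
opening: 1.001
[ 0.808  0.828 -0.99   1.952  0.894  0.904 -0.86 ] [ 0.47811294 -0.16585131  0.18328349] [ 0.19695236 -0.56363665 -0.49114454]
```

```bash
python3 -m inch '[[0,[0,0,0],-8],[0,[0,0,0],-16],[0,[0,0,0],-24],[0,[0,0,0],-32],[0,[0,0,0],-40],[0,[0,0,0],-48],[0,[0,0,0],-56],[0,[0,0,0],-64],[0,[0,0,0],-72],[0,[0,0,0],-80],[0,[0,0,0],-88],[0,[0,0,0],-90],[0,[0,0,0],-90],[0,[0,0,0],-90],[0,[0,0,0],-90]]'
python3 - <<'E'
from h import *
s=r.get_state();print(s['q'].round(3),s['tool_pos'])
for y in(14,-25):
  G=place([.4352,-.1554,1.3737],[(0,y,0)])[0];print(G,to([G[0],G[1],.017],78.7))
E
```

```text
clock: 6.45
tool_pos: [0.4787, -0.1661, 0.1834]
eef_rot: [0.099, 0.995, 0.0, -0.008]
contact_force: [0.4, 0.7, -0.4]
opening: 0.996
[ 0.922  0.992 -1.312  1.947  1.068  1.168  0.534] [ 0.47867131 -0.16608077  0.18337366]
[ 0.42147105 -0.15265848  0.        ] (array([ 5.61,  0.2 , 16.73]), np.float64(-0.08), 'jaw', np.float64(78.62))
[ 0.45971598 -0.16029557  0.        ] (array([ 1.71,  0.2 , 16.67]), np.float64(-0.08), 'jaw', np.float64(78.62))
```

```bash
python3 -m inch '[[0,[3,0.1,2],0],[0,[5.6,0.2,4],0],[0,[5.6,0.2,8],0],[0,[5.6,0.2,10],0],[0,[5.6,0.2,10],0],[0,[5.6,0.2,10],0],[0,[5.6,0.2,10],0]]'
python3 - <<'E'
from h import *
s=r.get_state();print(s['q'].round(3),s['tool_pos'])
G=place([.4352,-.1554,1.3737],[(0,14,0)])[0];print(G,to([G[0],G[1],.017],78.7))
cv2.imwrite("pics/d.png",viewer.snapshot("scene")[:,:,::-1])
E
```

```text
clock: 7.15
tool_pos: [0.4238, -0.1528, 0.0854]
eef_rot: [0.099, 0.995, 0.001, -0.007]
contact_force: [1.3, 0.5, 0.0]
opening: 0.999
[ 0.892  1.105 -1.197  2.17   1.335  1.024  0.256] [ 0.42376062 -0.15278188  0.085383  ]
[ 0.42147105 -0.15265848  0.        ] (array([ 0.14, -0.03,  6.84]), np.float64(-0.05), 'jaw', np.float64(78.65))
```

View pics/d.png

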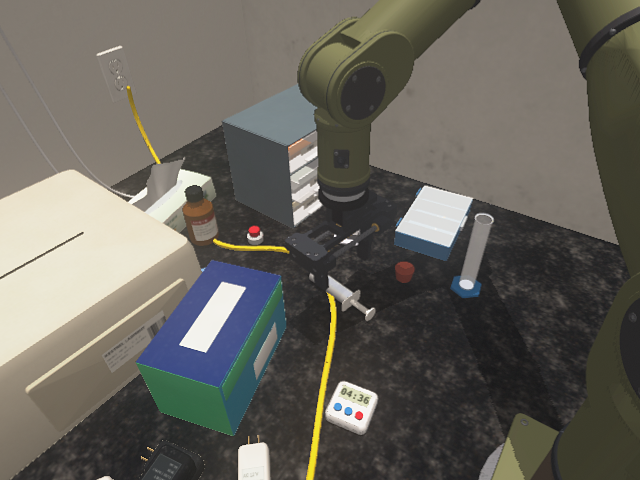

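```bash
python3 -m inch '[[0,[0.1,0,3],0],[0,[0.1,0,5],0],[0,[0.1,0,6],0],[0,[0.1,0,6.6],0],[0,[0.1,0,6.8],0],[0,[0.1,0,6.8],0],[0,[0.1,0,6.8],0]]'
python3 - <<'E'
from h import *
s=r.get_state();print(s['q'].round(3),s['tool_pos'],s['contact_force'])
G=place([.4352,-.1554,1.3737],[(0,14,0)])[0];print(G,to([G[0],G[1],.017],78.7))
E
```

```text
clock: 7.9
tool_pos: [0.4213, -0.1525, 0.0169]
eef_rot: [0.099, 0.995, 0.001, -0.007]
contact_force: [-0.6, 0.2, -0.7]
opening: 0.995
[ 0.86   1.229 -1.113  2.184  1.514  1.011  0.149] [ 0.42126704 -0.15254926  0.01686328] [-0.56751652  0.20851238 -0.67652264]
[ 0.42147105 -0.15265848  0.        ] (array([-0.02, -0.01, -0.01]), np.float64(-0.02), 'jaw', np.float64(78.68))
```

Perfect, reachable directly. Close and lift slightly.

```bash
python3 -m inch '[[0.3,[0,0,0],0],[0.6,[0,0,0],0],[0.8,[0,0,0],0],[0.9,[0,0,0],0],[0.9,[0,0,0],0],[0.9,[0,0,0],0],[0.9,[0,0,0],0],[0.9,[0,0,0],0],[0.9,[0,0,0],0],[0.9,[0,0,0],0]]' 35
python3 -m inch '[[0.9,[0,0,-1],0],[0.9,[0,0,-2.5],0],[0.9,[0,0,-4],0],[0.9,[0,0,-4],0],[0.9,[0,0,-4],0]]' 35
python3 - <<'E'
from h import *
s=r.get_state();print(s['q'].round(3),s['tool_pos'],s['contact_force'])
h=[.5065,-.3228,-1.1725]
# start: nozzle at holder x -60 -> grip(14) at -152
for hx in(-162,-142,-112,-92):
  T=place(h,[(hx,0,0)])[0];print(hx,T,to([T[0],T[1],.0374],np.degrees(h[2])+90))
for n in("scene","top"): cv2.imwrite(f"pics/e_{n}.png",viewer.snapshot(n)[:,:,::-1])
E
```

```text
clock: 8.9
tool_pos: [0.4208, -0.1525, 0.0161]
eef_rot: [0.099, 0.995, 0.001, -0.008]
contact_force: [-0.4, 0.8, -0.2]
opening: 0.291
clock: 9.4
tool_pos: [0.4215, -0.1529, 0.0564]
eef_rot: [0.099, 0.995, 0.0, -0.007]
contact_force: [-0.6, 0.4, -0.9]
opening: 0.293
[ 0.876  1.154 -1.156  2.182  1.411  1.011  0.207] [ 0.42150431 -0.15288465  0.05639671] [-0.6383199   0.36773932 -0.93244902]
-162 [ 0.44366853 -0.17348086  0.        ] (array([-2.61, -1.58,  1.86]), np.float64(55.86), 'jaw', np.float64(78.68))
-142 [ 0.4514255  -0.19191532  0.        ] (array([-3.73, -3.24,  1.85]), np.float64(55.86), 'jaw', np.float64(78.68))
-112 [ 0.46306096 -0.21956701  0.        ] (array([-5.41, -5.72,  1.83]), np.float64(55.86), 'jaw', np.float64(78.68))
-92 [ 0.47081793 -0.23800147  0.        ] (array([-6.53, -7.38,  1.81]), np.float64(55.86), 'jaw', np.float64(78.68))
```

View pics/e_scene.png

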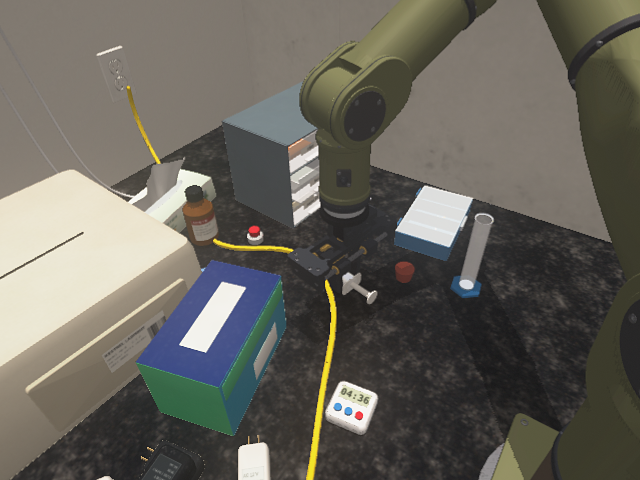

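```bash
python3 -m inch '[[0.9,[-1,-0.5,-1],0],[0.9,[-2,-1.2,-2],7],[0.9,[-2.6,-1.6,-2],14],[0.9,[-2.6,-1.6,-2],21],[0.9,[-2.6,-1.6,-2],28],[0.9,[-2.6,-1.6,-2],35],[0.9,[-2.6,-1.6,-2],42],[0.9,[-2.6,-1.6,-2],49],[0.9,[-2.6,-1.6,-2],54],[0.9,[-2.6,-1.6,-2],55.9],[0.9,[-2.6,-1.6,-2],55.9],[0.9,[-2.6,-1.6,-2],55.9],[0.9,[-2.6,-1.6,-2],55.9]]' 35
python3 - <<'E'
from h import *
s=r.get_state();print(s['q'].round(3),s['tool_pos'],s['contact_force'])
h=[.5065,-.3228,-1.1725]
for hx in(-162,-132,-102):
  T=place(h,[(hx,0,0)])[0];print(hx,T,to([T[0],T[1],.0374],np.degrees(h[2])+90))
for n in("scene","top"): cv2.imwrite(f"pics/f_{n}.png",viewer.snapshot(n)[:,:,::-1])
E
```

```text
clock: 10.8
tool_pos: [0.4439, -0.1734, 0.0755]
eef_rot: [0.553, 0.833, -0.003, -0.007]
contact_force: [-0.2, -1.0, -0.4]
opening: 0.296
[ 0.877  1.082 -1.091  2.096  1.301  0.948 -0.606] [ 0.4438579  -0.17343266  0.07548459] [-0.23934933 -1.02829849 -0.43856494]
-162 [ 0.44366853 -0.17348086  0.        ] (array([-0.03,  0.03,  3.81]), np.float64(0.0), 'jaw', np.float64(22.82))
-132 [ 0.45530399 -0.20113255  0.        ] (array([-3.03,  0.03,  3.78]), np.float64(0.0), 'jaw', np.float64(22.82))
-102 [ 0.46693944 -0.22878424  0.        ] (array([-6.03,  0.03,  3.76]), np.float64(0.0), 'jaw', np.float64(22.82))
```

View pics/f_scene.png

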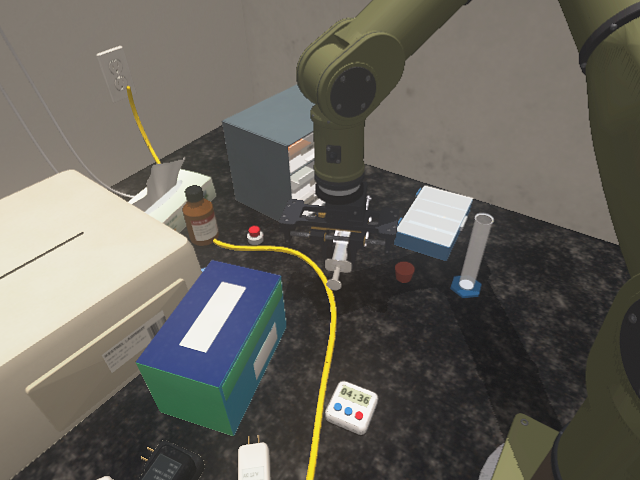

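View pics/f_top.png

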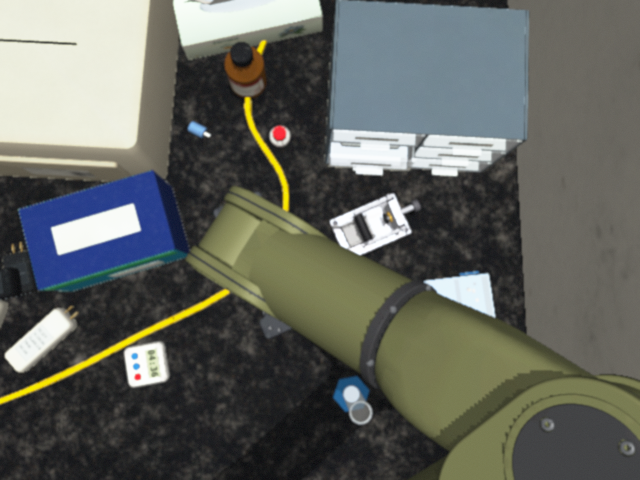

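```bash
python3 -m inch '[[0.9,[0,0,1.5],0],[0.9,[0,0,3],0],[0.9,[0,0,3.75],0],[0.9,[-1,0,3.75],0],[0.9,[-2,0,3.75],0],[0.9,[-3,0,3.75],0],[0.9,[-3,0,3.75],0],[0.9,[-3,0,3.75],0],[0.9,[-3,0,3.75],0]]' 35
python3 - <<'E'
from h import *
s=r.get_state();print(s['q'].round(3),s['tool_pos'],s['contact_force'],s["moment"])
h=[.5065,-.3228,-1.1725]
for hx in(-132,-112):
  T=place(h,[(hx,0,0)])[0];print(hx,T,to([T[0],T[1],.0374],np.degrees(h[2])+90))
for n in("scene","top"): cv2.imwrite(f"pics/g_{n}.png",viewer.snapshot(n)[:,:,::-1])
a=cv2.imread("pics/g_top.png")[170:280,250:430];b=cv2.imread("pics/g_scene.png")[180:300,290:420]
cv2.imwrite("pics/g1.png",cv2.resize(a,None,fx=4,fy=4,interpolation=2));cv2.imwrite("pics/g2.png",cv2.resize(b,None,fx=5,fy=5,interpolation=2))
E
```

```text
clock: 11.8
tool_pos: [0.4549, -0.2004, 0.0382]
eef_rot: [0.553, 0.833, -0.003, -0.007]
contact_force: [-0.2, -1.1, -0.6]
opening: 0.294
[ 0.896  1.151 -1.042  2.042  1.36   0.939 -0.558] [ 0.45492616 -0.20036941  0.03817658] [-0.23538588 -1.09894715 -0.58064768] [-0.01615872 -0.13911346  0.03494727]
-132 [ 0.45530399 -0.20113255  0.        ] (array([-0.09,  0.01,  0.08]), np.float64(0.02), 'jaw', np.float64(22.85))
-112 [ 0.46306096 -0.21956701  0.        ] (array([-2.09,  0.01,  0.06]), np.float64(0.02), 'jaw', np.float64(22.85))
```

View pics/g1.png

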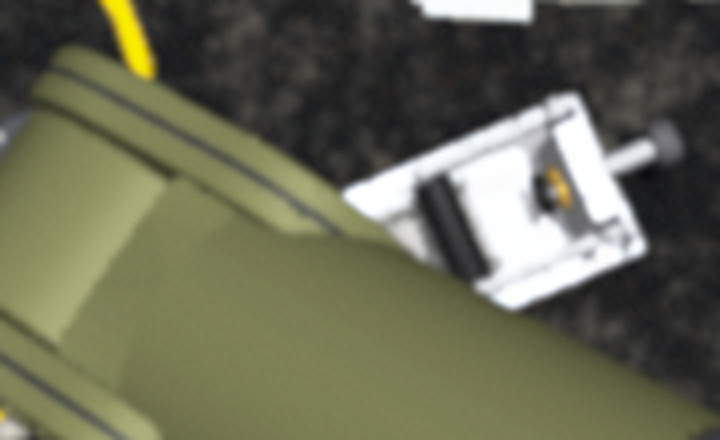

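View pics/g2.png

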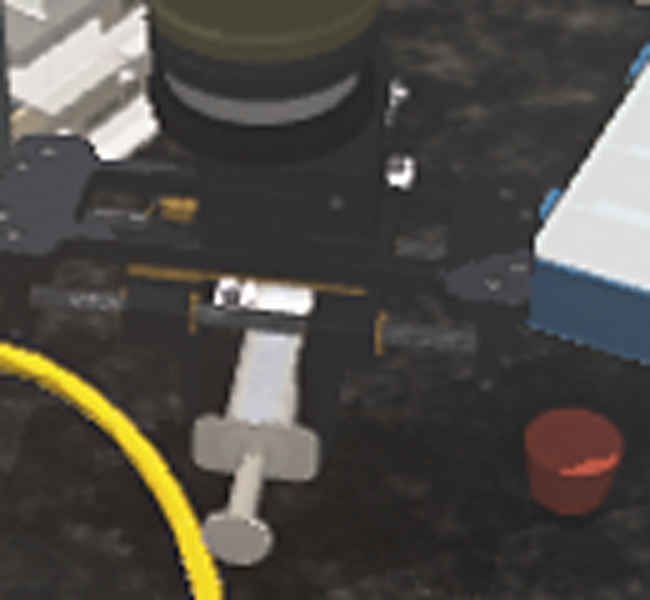

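```bash
python3 - <<'E'
from h import *
h=[.5065,-.3228,-1.1725]
for y in(-2,0,2): print(y,proj("scene",place(h,[(-195,y,35),(-152,y,35)])).round(1).tolist())
print("flange obs ~",290+256/5,180+448/5)
E
```

```text
-2 [[336.5, 287.5], [340.6, 270.4]]
0 [[335.4, 287.3], [339.5, 270.3]]
2 [[334.2, 287.2], [338.4, 270.2]]
flange obs ~ 341.2 269.6
```

```bash
python3 -m inch '[[0.9,[-0.5,0.1,0],0],[0.9,[-1,0.1,0],0],[0.9,[-1.5,0.1,0],0],[0.9,[-2,0.1,0],0],[0.9,[-2,0.1,0],0],[0.9,[-2,0.1,0],0]]' 35
cat > st.py <<'E'
from h import *
h=[.5065,-.3228,-1.1725]
s=r.get_state();d=s["tool_pos"][:2]-h[:2];c,n=np.cos(h[2]),np.sin(h[2]);f=s["contact_force"]
print("t",s["clock"],"tcp holder mm",(np.array([c*d[0]+n*d[1],-n*d[0]+c*d[1],s["tool_pos"][2]])*1000).round(2),"F holder",np.round([c*f[0]+n*f[1],-n*f[0]+c*f[1],f[2]],2),"M",s["moment"].round(2),to([0,0,0],0,s)[3])
E
python3 st.py
```

```text
clock: 12.5
tool_pos: [0.4637, -0.2192, 0.0378]
eef_rot: [0.554, 0.833, -0.003, -0.007]
contact_force: [0.3, -0.1, -0.9]
opening: 0.294
t 12.5 tcp holder mm [-112.11    0.75   37.83] F holder [ 0.16  0.25 -0.9 ] M [ 0.02 -0.12  0.  ] 22.76
```

```bash
python3 -m inch '[[0.9,[-0.5,0,0],0],[0.9,[-1,0,0],0],[0.9,[-1.3,0,0],0],[0.9,[-1.5,0,0],0],[0.9,[-1.5,0,0],0],[0.9,[-1.5,0,0],0]]' 35
python3 st.py
python3 -m inch '[[0.9,[0,0,0.05],0],[0.9,[0,0,0.05],0],[0.9,[0,0,0.05],0]]' 35; python3 st.py
python3 -m inch '[[0.9,[0,0,0.05],0],[0.9,[0,0,0.05],0],[0.9,[0,0,0.05],0]]' 35; python3 st.py
```

```text
clock: 13.1
tool_pos: [0.4694, -0.2327, 0.0376]
eef_rot: [0.553, 0.833, -0.003, -0.007]
contact_force: [-0.1, -0.2, -1.6]
opening: 0.289
t 13.1 tcp holder mm [-97.46   0.72  37.62] F holder [ 0.13 -0.21 -1.62] M [ 0.17 -0.08  0.02] 22.8
clock: 13.4
tool_pos: [0.4695, -0.2328, 0.0372]
eef_rot: [0.553, 0.833, -0.003, -0.007]
contact_force: [-0.0, 0.5, -1.2]
opening: 0.292
t 13.4 tcp holder mm [-97.31   0.78  37.21] F holder [-0.51  0.21 -1.18] M [ 0.15 -0.02 -0.07] 22.8
clock: 13.7
tool_pos: [0.4696, -0.233, 0.0367]
eef_rot: [0.554, 0.833, -0.003, -0.007]
contact_force: [0.5, 0.6, -0.6]
opening: 0.295
t 13.7 tcp holder mm [-97.12   0.81  36.74] F holder [-0.39  0.67 -0.65] M [ 0.12 -0.1  -0.01] 22.78
```

```bash
python3 -m inch '[[0.9,[-0.2,0,0.03],0],[0.9,[-0.4,0,0.03],0],[0.9,[-0.6,0,0.03],0],[0.9,[-0.8,0,0.03],0],[0.9,[-1,0,0.03],0],[0.9,[-1,0,0.03],0],[0.9,[-1,0,0.03],0]]' 35
python3 st.py
python3 -m inch '[[0.9,[-0.2,0,0],0],[0.9,[-0.4,0,0],0],[0.9,[-0.5,0,0],0],[0.9,[-0.5,0,0],0]]' 35; python3 st.py
python3 - <<'E'
from h import *
for n in("scene","top"): cv2.imwrite(f"pics/i_{n}.png",viewer.snapshot(n)[:,:,::-1])
a=cv2.imread("pics/i_top.png")[170:280,270:430];b=cv2.imread("pics/i_scene.png")[180:300,290:420]
cv2.imwrite("pics/i.png",cv2.hconcat([cv2.resize(a,None,fx=3,fy=3,interpolation=2),cv2.resize(b,(300,330),interpolation=2)]))
E
```

```text
clock: 14.4
tool_pos: [0.4721, -0.239, 0.0363]
eef_rot: [0.552, 0.833, -0.001, -0.009]
contact_force: [-3.3, 8.1, 0.2]
opening: 0.288
t 14.4 tcp holder mm [-90.59   0.79  36.31] F holder [-8.78  0.09  0.17] M [ 1.43  0.67 -0.08] 22.93
clock: 14.8
tool_pos: [0.474, -0.2436, 0.0362]
eef_rot: [0.552, 0.833, -0.001, -0.009]
contact_force: [-3.9, 7.6, -0.0]
opening: 0.294
t 14.8 tcp holder mm [-85.55   0.76  36.2 ] F holder [-8.52 -0.68 -0.  ] M [ 1.54  0.62 -0.02] 22.93
```

View pics/i.png

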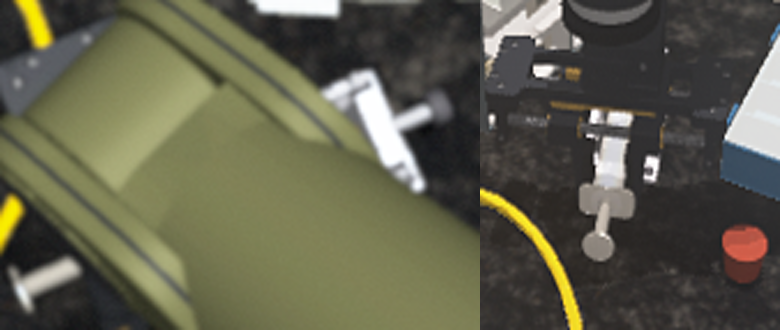

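```bash
python3 - <<'E'
import cv2
a=cv2.imread("pics/i_top.png")[240:300,255:320]
c=cv2.resize(a,None,fx=9,fy=9,interpolation=2)
for i in range(0,65,10): cv2.putText(c,str(255+i),(i*9,10),0,.4,(0,255,255),1)
for i in range(0,60,10): cv2.putText(c,str(240+i),(0,i*9+4),0,.4,(0,255,255),1)
cv2.imwrite("pics/i2.png",c)
E
python3 - <<'E'
from h import *
h=[.5065,-.3228,-1.1725]
for x in (-145,-149,-153): print(x,proj("top",place(h,[(x,0,33.5),(x,5,33.5)])).round(1).tolist(),proj("scene",place(h,[(x-2,0,33.5)])).round(1))
E
```

```text
-145 [[277.6, 265.7], [276.3, 262.8]] [[339.9 269. ]]
-149 [[275.2, 266.7], [274.0, 263.8]] [[339.6 270.5]]
-153 [[272.9, 267.8], [271.6, 264.8]] [[339.2 272. ]]
```

View pics/i2.png

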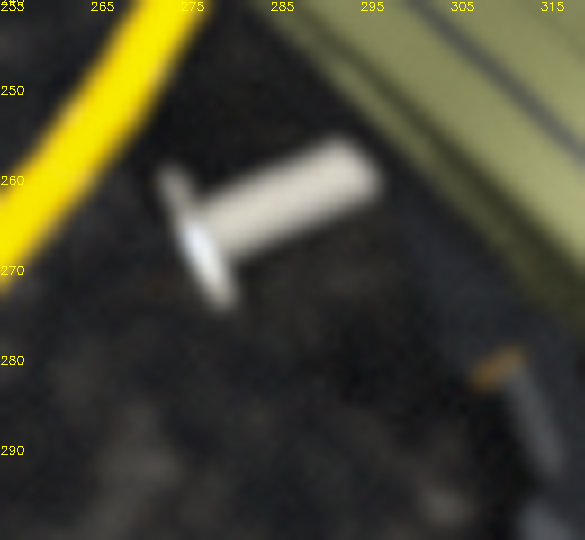

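```bash
for i in 1 2; do python3 -m inch '[[0.9,[-0.2,0,0],0],[0.9,[-0.4,0,0],0],[0.9,[-0.5,0,0],0],[0.9,[-0.5,0,0],0]]' 35 >/dev/null; python3 st.py; done
python3 -m inch '[[0.9,[-0.2,0,0],0],[0.9,[-0.3,0,0],0],[0.9,[-0.3,0,0],0],[0.9,[-0.3,0,0],0]]' 35; python3 st.py
```

```text
t 15.3 tcp holder mm [-79.4    0.8   36.23] F holder [-5.79 -0.32 -0.22] M [ 1.09  0.45 -0.07] 22.88
t 15.7 tcp holder mm [-72.91   0.82  36.23] F holder [-4.38 -0.26  0.83] M [ 0.85  0.33 -0.04] 22.82
clock: 16.1
tool_pos: [0.4805, -0.2589, 0.0362]
eef_rot: [0.554, 0.833, -0.003, -0.007]
contact_force: [-0.7, 3.6, -0.1]
opening: 0.295
t 16.1 tcp holder mm [-68.99   0.83  36.22] F holder [-3.6   0.72 -0.07] M [0.77 0.2  0.01] 22.78
```

```bash
for i in 1 2 3; do python3 -m inch '[[0.9,[-0.1,0,0],0],[0.9,[-0.2,0,0],0],[0.9,[-0.2,0,0],0]]' 35 >/dev/null; python3 st.py; done
```

```text
t 16.4 tcp holder mm [-66.95   0.79  36.18] F holder [-3.92  0.1  -0.15] M [0.72 0.21 0.  ] 22.77
t 16.7 tcp holder mm [-64.94   0.78  36.17] F holder [-3.39  0.12 -0.18] M [ 0.74  0.25 -0.08] 22.77
t 17.0 tcp holder mm [-62.95   0.78  36.13] F holder [-4.32 -0.52  0.55] M [ 0.69  0.2  -0.01] 22.77
```

```bash
for i in 1 2 3; do python3 -m inch '[[0.9,[-0.1,0,0],0],[0.9,[-0.1,0,0],0]]' 35 >/dev/null; python3 st.py; done
```

```text
t 17.2 tcp holder mm [-62.     0.77  36.14] F holder [-3.24  0.58 -0.06] M [ 0.69  0.23 -0.01] 22.77
t 17.4 tcp holder mm [-61.02   0.75  36.13] F holder [-4.28 -1.09  0.53] M [ 0.77  0.23 -0.06] 22.78
t 17.6 tcp holder mm [-60.03   0.77  36.14] F holder [-4.19 -0.59  0.32] M [ 0.79  0.24 -0.08] 22.78
```

```bash
for i in 1 2; do python3 -m inch '[[0.9,[-0.1,0,0],0],[0.9,[-0.1,0,0],0]]' 35 >/dev/null; python3 st.py; done
```

```text
t 17.8 tcp holder mm [-59.04   0.79  36.12] F holder [-3.85 -0.59 -0.28] M [ 0.75  0.23 -0.02] 22.78
t 18.0 tcp holder mm [-58.08   0.77  36.12] F holder [-4.49 -0.15  0.03] M [ 0.81  0.25 -0.02] 22.78
```

```bash
for i in 1 2; do python3 -m inch '[[0.9,[-0.05,0,0],0],[0.9,[-0.1,0,0],0],[0.9,[-0.1,0,0],0]]' 35 >/dev/null; python3 st.py; done
```

```text
t 18.3 tcp holder mm [-57.86   0.8   36.11] F holder [-6.08  0.19  0.39] M [ 1.    0.4  -0.05] 22.81
t 18.6 tcp holder mm [-57.33   0.79  36.09] F holder [-6.96 -0.02  0.57] M [ 1.21  0.54 -0.06] 22.83
```

```bash
python3 -m inch '[[0.9,[0.1,0,0],0],[0.9,[0.15,0,0],0],[0.9,[0.15,0,0],0]]' 35; python3 st.py
python3 -m inch '[[0.6,[0,0,0],0],[0.5,[0,0,0],0],[0.4,[0,0,0],0],[0.3,[0,0,0],0],[0.2,[0,0,0],0],[0.2,[0,0,0],0],[0.2,[0,0,0],0]]' 35; python3 st.py
```

```text
clock: 18.9
tool_pos: [0.485, -0.2696, 0.0361]
eef_rot: [0.554, 0.833, -0.003, -0.007]
contact_force: [-1.8, 3.4, 0.1]
opening: 0.292
t 18.9 tcp holder mm [-57.37   0.77  36.12] F holder [-3.87 -0.36  0.07] M [0.7  0.17 0.03] 22.77
clock: 19.6
tool_pos: [0.4849, -0.2694, 0.0361]
eef_rot: [0.554, 0.833, -0.003, -0.007]
contact_force: [-0.3, 0.2, 0.2]
opening: 0.8
t 19.6 tcp holder mm [-57.6    0.78  36.11] F holder [-0.26 -0.22  0.24] M [-0.02 -0.09 -0.02] 22.78
```

```bash
python3 -m inch '[[0.2,[0,0,-1],0],[0.2,[0,0,-2.5],0],[0.2,[0,0,-5],0],[0.2,[0,0,-9],0],[0.2,[0,0,-14],0],[0.2,[4,0,-17],0],[0.2,[8,0,-17],0],[0.2,[12,0,-17],0],[0.2,[16,0,-17],0],[0.2,[16,0,-17],0],[0.2,[16,0,-17],0],[0.2,[16,0,-17],0]]'
python3 - <<'E'
from h import *
for n in("scene","top"): cv2.imwrite(f"pics/j_{n}.png",viewer.snapshot(n)[:,:,::-1])
a=cv2.imread("pics/j_top.png")[170:300,260:430];b=cv2.imread("pics/j_scene.png")[170:300,280:420]
cv2.imwrite("pics/j.png",cv2.resize(a,None,fx=4.5,fy=4.5,interpolation=2));cv2.imwrite("pics/j2.png",cv2.resize(b,None,fx=4.5,fy=4.5,interpolation=2))
E
```

```text
clock: 20.8
tool_pos: [0.426, -0.1231, 0.2079]
eef_rot: [0.554, 0.832, -0.003, -0.006]
contact_force: [0.2, 0.4, -0.7]
opening: 0.804
```

View pics/j.png

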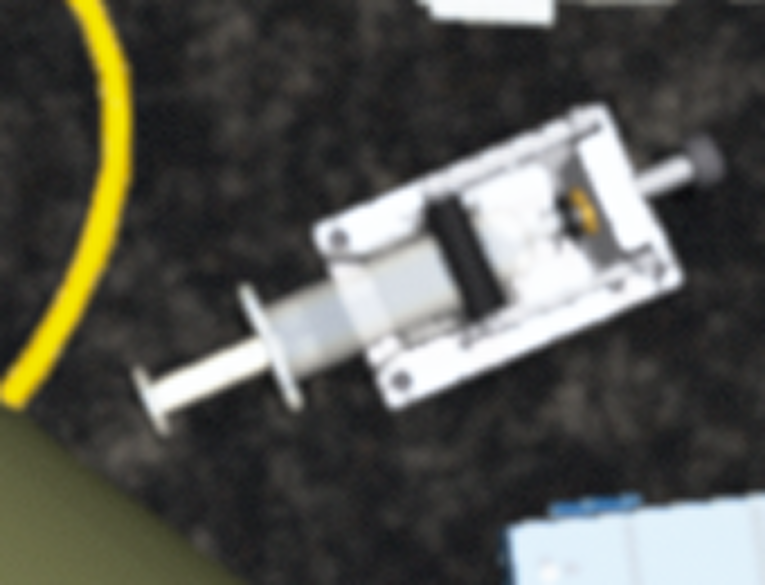

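View pics/j2.png

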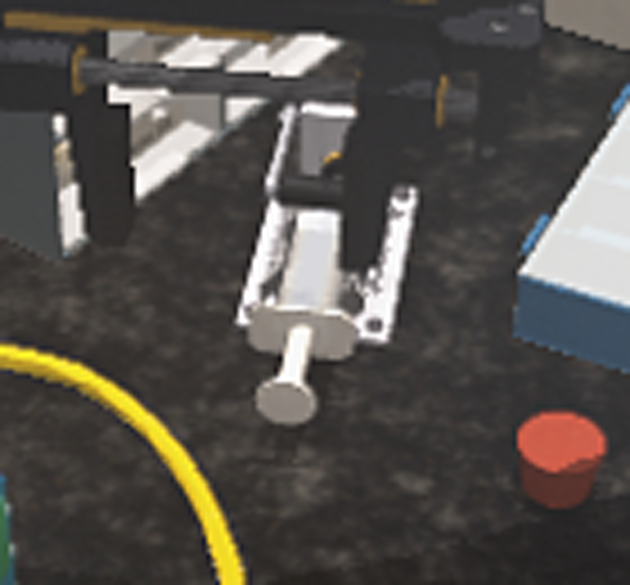

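```bash
python3 - <<'E'
import cv2
a=cv2.imread("pics/j_top.png")[195:245,350:410];b=cv2.imread("pics/top0.png")[195:245,350:410]
cv2.imwrite("pics/k.png",cv2.hconcat([cv2.resize(x,None,fx=6.5,fy=6.5,interpolation=2) for x in(a,b)]))
E
```

```text
(no output)
```

View pics/k.png

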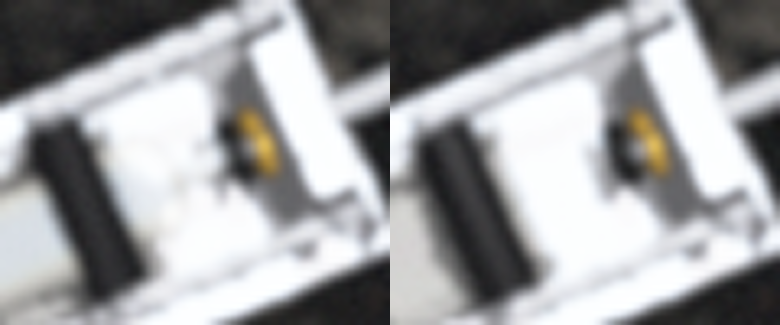

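The nozzle meets the black pad, the roller lies on the barrel, and the syringe is straight in the bed. I'm handing it in.

```bash
python3 - <<'E'
from h import *
im=viewer.snapshot("top")
h0=dict(stopper_1=[316.7,314.8,20.5,24.3],filter_cap=[268.3,129.9,22.2,15.2],blue_stone=[188.6,122.6,22.2,16.8])
for n in h0: print(n,h0[n],[d["bbox"] for d in viewer.outline_of("top",n)][:1])
print(r.finish_job())
E
```

```text
stopper_1 [316.7, 314.8, 20.5, 24.3] []
filter_cap [268.3, 129.9, 22.2, 15.2] [[269.1, 127.8, 24.3, 20.3]]
blue_stone [188.6, 122.6, 22.2, 16.8] [[187.1, 123.4, 19.2, 14.7]]
the job is handed in; nothing more can be done
None
```

The syringe is loaded: I slid it nozzle first along the bed, under the roller bail, until the nozzle rested on the stop pad. I then let go, backed the arm away and handed the job in at about 21 s.

**Feel for the pad:** The sideways force peaked at about 9 N as the shoulder lifted the roller, then settled at about 4 N of sliding drag. At nozzle x ≈ 34.5 mm (holder frame) it rose to about 7 N over less than 1 mm of travel. That is roughly 3 N on the pad, within its spring travel. I eased the arm back to 3.9 N before opening the fingers, and after release the force read about zero.

**Last pictures:** The roller is up on the barrel, the syringe lies straight, and the nozzle meets the pad.

**Checks that disagreed or failed:**
- **Nozzle position:** The thumb disc in the top picture puts the nozzle at about 36.5 mm, while the arm pose gives 34.6 mm. That is within the camera calibration. The pad itself looked to be at 36 to 38 mm in the pictures.
- **Contact after release:** I judged it from the pictures and the force record only. A gap of a fraction of a millimetre would not show.
- **Other items:** The filter cap and air stone were found where they started, within network error. The network did not find the stopper in the last top picture. It is there in the last scene picture, and nothing passed near it.
- **First grasp try:** It stopped short at a wrist joint limit without touching anything. I picked the syringe up with the gripper turned half round instead.

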